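Press the inlays of a batch of backgammon men

TASK

Press this batch of backgammon men: lay every man on the worktop flat, inlay up, in the sled of the green press, slide the loaded sled along its track fully home under the press head, and work the red palm lever through at least three full strokes, letting it come all the way up after each. Then draw the sled back out along its track until every man is well clear of the head, and lay each man flat, inlay up, in the tray of its own colour: pale men in the pale tray, dark men in the dark one. Leave the empty sled drawn out in its track, and everything else standing where it is.

Things in the scene. Friction and masses are not known exactly. Their poses are not given: they have to be found in the camera images.
- press: fixed green press. Origin on the worktop under the middle of the head's front edge; y points out of the mouth along the sled's track, x across it. Bed top 20 mm up; on it a 58 mm channel between steel rails 10 wide, 8 high, y -181 (back stop) to +345 mm (low end stop). Head: 150 mm wide, y -190 to 0, underside 56, top 145 mm up (gauge to 290), sides closed. Runway 84 mm wide
- sled: loose aluminium sled in the press's track, 54 mm wide, 0.45 kg. Origin: underside, centre of the men's place; y along it towards its post. Floor 5 mm thick, y -88 to +188 mm; a lip 4 mm wide, 5 mm high encloses the men's place, 46 x 168 mm (y) inside: four men in one row. Home: origin at y = -93 mm of the press, far end on the back stop; fully out: about +157 mm
- sled_post (a point): top centre of the sled's upright black post, 22 mm across and 50 mm high above the sled's floor, at y = +170 mm of the sled; grip it to slide the sled; it stays outside the head
- lever (a joint): angle of the press's sprung palm lever: 0 up (rest; a spring lifts it back), 0.72 rad at its lower stop
- lever_pad (a point): centre of the top of the lever's red palm pad (56 mm along the lever, 40 wide, 14 thick). The lever points to the press's -x and turns about an axis along its y at x = 0, y = -40 mm, 190 mm up; pad centre 200 mm from it, 0.35 rad above level at rest, 0.37 below at the stop. 5 to 11 N pushes it down
- pale1: a backgammon man of pale maple, disc 36 mm across and 14 mm thick, 30 g, with a thin copper inlay in the middle of its top face; may be absent. Origin at the centre of its underside, z up out of the inlay face; it starts lying flat on the worktop, inlay up
- pale2: a backgammon man of pale maple, disc 36 mm across and 14 mm thick, 30 g, with a thin copper inlay in the middle of its top face; may be absent. Origin at the centre of its underside, z up out of the inlay face; it starts lying flat on the worktop, inlay up
- dark1: a backgammon man of dark walnut, disc 36 mm across and 14 mm thick, 30 g, with a thin brass inlay in the middle of its top face; may be absent. Origin at the centre of its underside, z up out of the inlay face; it starts lying flat on the worktop, inlay up
- dark2: a backgammon man of dark walnut, disc 36 mm across and 14 mm thick, 30 g, with a thin brass inlay in the middle of its top face; may be absent. Origin at the centre of its underside, z up out of the inlay face; it starts lying flat on the worktop, inlay up
- tray_pale: a fixed shallow open tray of pale maple, 120 x 120 mm outside, walls 5 mm thick and 12 mm high in all, floor 5 mm thick; origin at the centre of its underside, x and y along its sides
- tray_dark: a fixed shallow open tray of dark walnut, 120 x 120 mm outside, walls 5 mm thick and 12 mm high in all, floor 5 mm thick; origin at the centre of its underside, x and y along its sides
- jar: bystander: squat amber glass jar with a cork, 72 mm across, 76 mm high; origin at the centre of its underside
- die1: bystander: horn die, 18 mm cube; origin at its underside
- die2: bystander: horn die, 18 mm cube; origin at its underside
- scraper: bystander: steel cabinet scraper, flat plate 65 x 130 x 4 mm; origin at the centre of its underside
- cork_block: bystander: cork sanding block 60 x 100 x 35 mm; origin at the centre of its underside
- wax_tin: bystander: red and brass wax tin, 70 mm across, 23 mm high; origin at the centre of its underside
Things that resemble listed ones, but are neither listed nor needed, are in the scene too. Leave any blue or turquoise look-alike of the dark2 alone.

How it is judged (in metres and radians):
On the way, in this order (a step that is already met when the one before it is completed fails the run):
1. every man present lies flat, inlay up, in the sled (x of pale1 in the frame of sled between -0.012 and 0.012 m and y of pale1 in the frame of sled between -0.075 and 0.075 m and z of each of pale1, pale2, dark1, dark2 in the frame of sled below 0.009 m and angle between each of pale1, pale2, dark1, dark2's own z axis and vertical below 0.12 rad and x of pale2 in the frame of sled between -0.012 and 0.012 m and y of pale2 in the frame of sled between -0.075 and 0.075 m and x of dark1 in the frame of sled between -0.012 and 0.012 m and y of dark1 in the frame of sled between -0.075 and 0.075 m and x of dark2 in the frame of sled between -0.012 and 0.012 m and y of dark2 in the frame of sled between -0.075 and 0.075 m), for 0.2 s.
2. the sled, with the men in it, is fully home under the press head (all of step 1 and y of sled in the frame of press below -0.084 m and x of sled in the frame of press between -0.006 and 0.006 m and z of sled in the frame of press below 0.025 m), for 0.2 s.
3. first stroke: lever fully down with the loaded sled home (all of step 2 and value of joint lever above 0.6 rad), for 0.05 s.
4. first stroke: lever back up (value of joint lever below 0.08 rad), for 0.05 s.
5. second stroke: lever fully down with the loaded sled home (all of step 3), for 0.05 s.
6. second stroke: lever back up (value of joint lever below 0.08 rad), for 0.05 s.
7. third stroke: lever fully down with the loaded sled home (all of step 5), for 0.05 s.
8. third stroke: lever back up (value of joint lever below 0.08 rad), for 0.05 s.
9. the sled is drawn back out, all its men clear of the head (y of sled in the frame of press above 0.09 m and x of sled in the frame of press between -0.006 and 0.006 m and z of sled in the frame of press below 0.025 m), for 0.2 s.
At the end, for the whole second after the job is handed in: every man flat (0.12 rad), inlay up, on the floor of the tray of its colour, centre within 42 mm of the tray's along each side; sled in its track, origin over 90 mm out from the head; lever below 0.08 rad; jar, dice, scraper, cork block and tin within 40 mm of their places (all of step 9 and x of pale1 in the frame of tray_pale between -0.042 and 0.042 m and y of pale1 in the frame of tray_pale between -0.042 and 0.042 m and z of each of pale1, pale2 in the frame of tray_pale below 0.01 m and angle between each of pale1, pale2, dark1, dark2's own z axis and vertical below 0.12 rad and linear speed of each of pale1, pale2, dark1, dark2, sled below 0.02 m/s and x of pale2 in the frame of tray_pale between -0.042 and 0.042 m and y of pale2 in the frame of tray_pale between -0.042 and 0.042 m and x of dark1 in the frame of tray_dark between -0.042 and 0.042 m and y of dark1 in the frame of tray_dark between -0.042 and 0.042 m and z of each of dark1, dark2 in the frame of tray_dark below 0.01 m and x of dark2 in the frame of tray_dark between -0.042 and 0.042 m and y of dark2 in the frame of tray_dark between -0.042 and 0.042 m and value of joint lever below 0.08 rad and distance of each of jar, die1, die2, scraper, cork_block, wax_tin from where it was at the start of the episode below 0.04 m); the robot touches nothing.
It fails at once if the jar is tipped over (angle between jar's own z axis and vertical above 0.6 rad).
Of pale1, pale2, dark1, dark2 only 2 to 4 are there at a start; the rules pass over those that are not, and their reading is None.
At some moment in a run one of pale1, pale2, dark1, dark2 may be knocked a few centimetres aside while the robot is not near it.
Once in a run the grip may slacken for a moment while it holds something.
It also fails if it takes over 210 s, if anything falls off the work surface, if the arm or the gripper's body presses on something with over 40 N, if the wrist force passes 120 N, or if a joint passes its speed limit or range.

ROBOT

A 6-joint arm with a two-finger parallel gripper is mounted at the origin on the work surface. World frame = base frame: x ahead of the robot, y to its left, z up, the work surface at z = 0. Lengths are in mm, angles in rad, forces in N, time in s.
With the tool pointing down it reaches from about 300 to 850 mm from the base axis. Payload 4.2 kg.
Tool frame: the origin (TCP) lies at the very end of the fingers, on their centre line; the grasp point (between the pads) lies 19 mm behind it; z points along the fingers, y is the line along which they close (so a half turn about z gives the same grasp; the last joint's range is limited). The gripper opens to 91 mm and grips with 3 to 60 N. Pads are 32 mm wide; open, the fingers measure 118 mm over their backs; the gripper's body (76 mm by 178 mm) begins 60 mm behind the grasp point.
Start: joints at [1.287, 0.32, 1.565, -0, 1.257, -0.02], TCP at [149.933, 555.124, 213.976] pointing down, gripper open.
Joint ranges: [-3.11, 3.11], [-0.84, 2.01], [0.21, 2.61], [-1.34, 4.49], [0.05, 2.63], [-2.56, 2.56]. Speed limits (rad/s): [2.57, 2.57, 3.14, 3.14, 3.14, 3.14].

INTERFACE

Orientations are given as a unit quaternion [x, y, z, w].
In Python, from station import state, read_camera, finish_job gives the robot as it stands.
- The arm moves only by the tool apply_moves, never from a script. Its argument "deltas" is a list of rows, each a list of 7 numbers: the turn, a rotation vector about the tool's x, y, z as a fraction of full scale, then the shift along the tool's x, y, z as a fraction of full scale, then the closure, from -1 (fully open) to 1 (shut). In form: [[wx, wy, wz, dx, dy, dz, gripper], ...]. A call has 1 to 20 rows; each row shifts and turns the commanded pose from where the row before left it, along the tool's axes as they then stand; what a row does not reach is not made up. Full scale, the value 1, is 15 cm for a shift and pi rad for a turn. A row lasts 1/8 s, in which the tool goes at most 62.5 mm and 10.7 degrees, less where a joint would pass 70% of its speed; a pose out of reach is approached as far as the arm can. A call with a number of a shift or a turn outside -1 to 1 is refused whole. A call with a gripper value outside its range is refused whole. The fingers move at their own pace and stop on an object; "newtons" is the grip in N (left out, the last holds). Time passes only in rows, so rows that do not move let the fingers close. It gives the time, the measured TCP pose, the force, the opening and the grip force at its end, in the units of the state.
- state(): the state, without advancing time (a new reading comes with each control period).
- read_camera(name): name is "scene" or "side" or "wrist"; returns a dict with "frame" (400x640x3 uint8, red, green, blue), "fx", "fy", "cx", "cy" (pixels), "dist_coeffs" ([k1, k2, p1, p2, k3] as OpenCV has them; the pictures are not rectified), "cam_to_world" (4x4, takes a point from camera to world coordinates). Camera axes: x right, y up, looking along -z (the intrinsics and any distortion apply to the point x, -y, -z); pixel columns grow to the right and rows downward; lengths in mm; the calibration is good to about 2 mm. A picture is of the moment at which its call begins. There is no depth.
- finish_job(): hands the job in; it is judged then, once.
The state is a dict: "time": time; "joint_positions": joint angles; "qd": joint speeds; "tau": joint torques, N m; "ee_pos": TCP position; "ee_rot": TCP orientation; "ft_force": force on the tool from outside, world axes, zero at the start; "ft_torque": the same for the moment, N m; "grip_width": finger opening in mm; "grip_force": force on a finger pad.
Only numpy, scipy, OpenCV 4.12 (cv2) and the standard library are available. Lean on these libraries where they do the work, as an engineer would, in place of code of your own. Each camera call takes 0.05 s, during which the arm holds its last target. There are 200 camera calls.

## Working session

There is one attempt and no reset: what is moved stays moved. The work goes in short steps, Python scripts to look and compute and a tool call to move; the robot and the scene stay as the last step left them, time stands still between calls to the robot, and variables do not carry over. Pictures are saved under pics/ and viewed, at most 14 in all, crops included, and the job is handed in when it is done.

Besides the shell and the picture viewer there is one more tool, called as name(argument=value, ...), one argument or row to a line, values as JSON. apply_moves: Moves the arm, as the interface text tells. Its arguments: {"type":"object","properties":{"deltas":{"type":"array","items":{"type":"array","items":{"type":"number"}}},"newtons":{"type":"number"}},"required":["deltas"]}

```bash
mkdir -p pics; cat > h.py <<'E'
import numpy as np, cv2
from station import state, read_camera, finish_job
from scipy.spatial.transform import Rotation as R
import pickle
def snap(name,tag):
    c=read_camera(name); pickle.dump(c,open(f'pics/{tag}.pkl','wb'))
    cv2.imwrite(f'pics/{tag}.png',cv2.cvtColor(c['frame'],cv2.COLOR_RGB2BGR)); return c
def load(tag): return pickle.load(open(f'pics/{tag}.pkl','rb'))
def ray(c,uv):
    K=np.array([[c['fx'],0,c['cx']],[0,c['fy'],c['cy']],[0,0,1]])
    p=cv2.undistortPoints(np.array([[uv]],float),K,np.array(c['dist_coeffs'],float))[0,0]
    T=np.array(c['cam_to_world']); d=T[:3,:3]@np.array([p[0],-p[1],-1]); return T[:3,3],d/np.linalg.norm(d)
def onz(c,uv,z):
    o,d=ray(c,uv); return o+d*(z-o[2])/d[2]
def tri(obs):
    A=np.zeros((3,3));b=np.zeros(3)
    for c,uv in obs:
        o,d=ray(c,uv);P=np.eye(3)-np.outer(d,d);A+=P;b+=P@o
    x=np.linalg.solve(A,b); return x,[float(np.linalg.norm((np.eye(3)-np.outer(ray(c,u)[1],ray(c,u)[1]))@(x-ray(c,u)[0]))) for c,u in obs]
def proj(c,X):
    T=np.array(c['cam_to_world']);p=T[:3,:3].T@(np.array(X,float)-T[:3,3]);p=np.array([p[0],-p[1],-p[2]])
    K=np.array([[c['fx'],0,c['cx']],[0,c['fy'],c['cy']],[0,0,1]])
    return cv2.projectPoints(p.reshape(1,1,3),np.zeros(3),np.zeros(3),K,np.array(c['dist_coeffs'],float))[0].ravel()
E
python3 - <<'E'
from h import *
for n in('scene','side','wrist'):
    c=snap(n,n+'0');print(n,np.round(c['cam_to_world'],3).tolist(),c['fx'],c['dist_coeffs'])
s=state();print(s['ee_pos'],s['ee_rot'],s['grip_width'],s['time'])
a=cv2.imread('pics/scene0.png');b=cv2.imread('pics/side0.png')
E
```

```text
scene [[0.861, -0.392, 0.323, 1042.994], [0.508, 0.667, -0.545, -791.587], [-0.002, 0.634, 0.774, 1372.448], [0.0, 0.0, 0.0, 1.0]] 517.2357780745456 [-0.17452301  0.          0.          0.          0.        ]
side [[-0.973, 0.135, -0.188, 385.736], [-0.232, -0.583, 0.778, 802.415], [-0.005, 0.801, 0.599, 745.214], [0.0, 0.0, 0.0, 1.0]] 371.6376440438656 [-0.02506512  0.          0.          0.          0.        ]
wrist [[0.263, -0.934, -0.241, 82.213], [0.965, 0.254, 0.067, 572.216], [-0.001, -0.25, 0.968, 382.723], [0.0, 0.0, 0.0, 1.0]] 286.3605368900155 [-0.00295394  0.          0.          0.          0.        ]
[149.82039223 554.73563088 213.33659977] [ 1.31517864e-01  9.91313581e-01 -6.51310866e-04 -1.11268086e-04] 91.03798746046121 0.15
```

View pics/scene0.png

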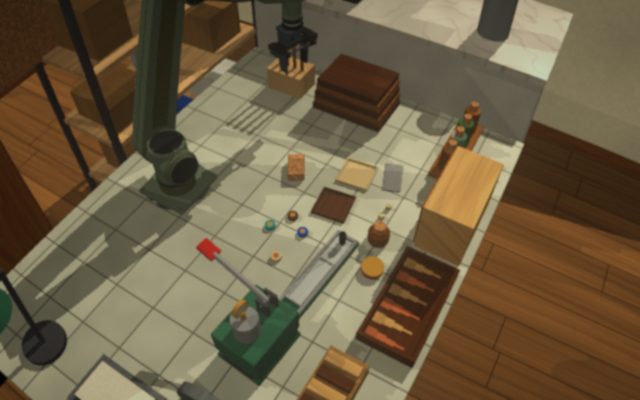

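View pics/side0.png

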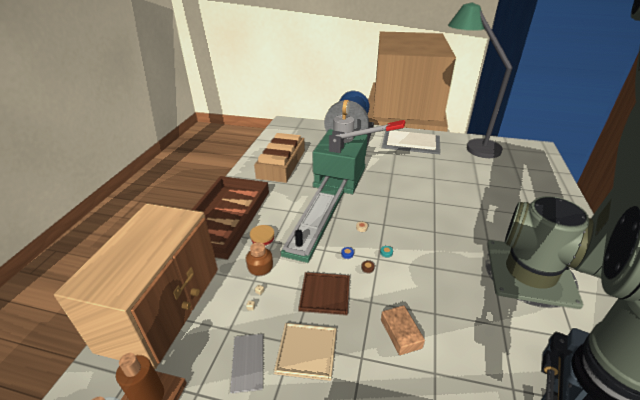

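```bash
python3 - <<'E'
import cv2,numpy as np
a=cv2.imread('pics/side0.png')[195:315,240:410];b=cv2.imread('pics/scene0.png')[185:325,200:400]
A=cv2.resize(a,(800,565),interpolation=cv2.INTER_CUBIC);B=cv2.resize(b,(800,560),interpolation=cv2.INTER_CUBIC)
cv2.imwrite('pics/c1.png',A);cv2.imwrite('pics/c2.png',B)
E
```

```text
(no output)
```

View pics/c1.png

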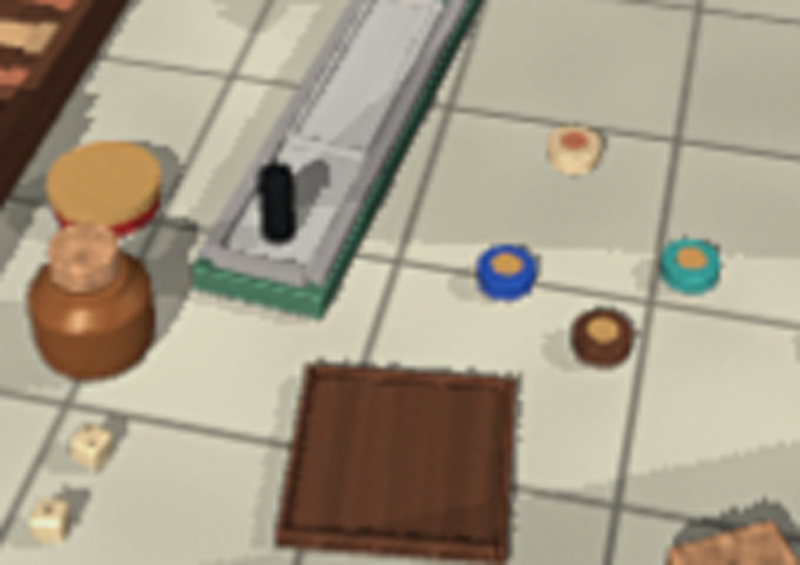

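View pics/c2.png

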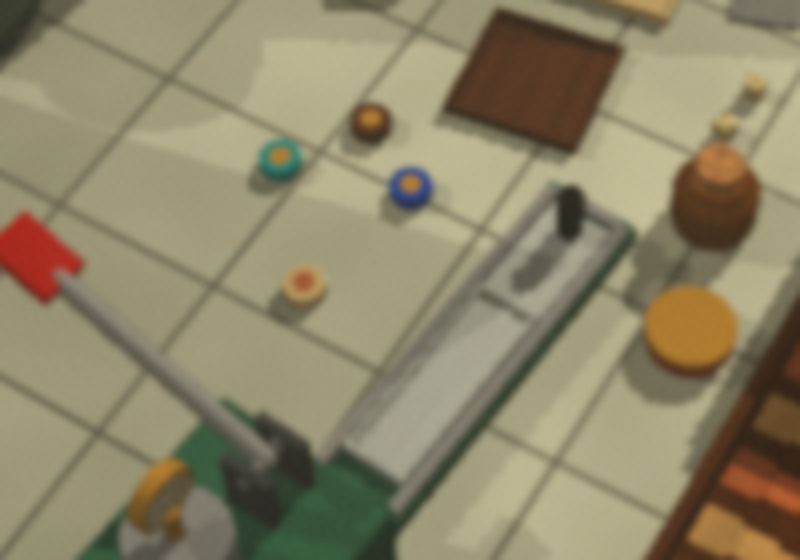

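```bash
python3 - <<'E'
from h import *
S=load('side0');C=load('scene0')
s=lambda x,y:(240+x*.2125,195+y*.2124)
c=lambda x,y:(200+x*.25,185+y*.25)
P={'pale':(s(574,141),c(304,281)),'dark':(s(603,330),c(370,118)),'turq':(s(691,260),c(281,156)),'blue':(s(507,265),c(411,184)),'post':(s(275,171),c(571,193)),
'lipA':(s(285,143),c(528,318)),'lipB':(s(360,157),c(480,292)),'td1':(s(305,367),c(623,47)),
'pad':((397,126),(209,249)),'jar':(s(83,243),c(722,160)),'tin':(s(103,178),c(690,328))}
for k,(a,b) in P.items():
    x,r=tri([(S,a),(C,b)]);print(k,x.round(1),np.round(r,1))
print('trayd side',[onz(S,s(*p),12)[:2].round(0).tolist() for p in((305,367),(517,377),(505,553),(280,543))])
print('trayd scene',[onz(C,c(*p),12)[:2].round(0).tolist() for p in((500,10),(623,47),(573,150),(445,107))])
print('trayp side',[onz(S,p,12)[:2].round(0).tolist() for p in((285,324),(337,325),(332,377),(278,372))])
print('trayp scene',[onz(C,p,12)[:2].round(0).tolist() for p in((347,161),(377,168),(366,190),(336,180))])
E
```

```text
pale [474.2 -80.7  11.2] [1.9 1.9]
dark [432.6  83.9  11. ] [1.6 1.6]
turq [389.3  13.5  10.1] [2.3 2.3]
blue [496.8  43.1  10.5] [2.3 2.3]
post [633.8  60.2  72.9] [1.8 1.8]
lipA [650.2 -26.1  21.7] [2.4 2.4]
lipB [602.9 -24.1  20. ] [0.6 0.6]
td1 [587.3 208.8  71.2] [14.3 14.3]
pad [ 411.4 -281.7  254.9] [3.4 3.4]
jar [721.  146.1  75.1] [2.5 2.5]
tin [758.   30.   17.5] [1.3 1.3]
trayd side [[591.0, 151.0], [473.0, 131.0], [458.0, 250.0], [571.0, 270.0]]
trayd scene [[469.0, 242.0], [581.0, 259.0], [597.0, 140.0], [483.0, 125.0]]
trayp side [[593.0, 315.0], [475.0, 290.0], [460.0, 414.0], [571.0, 429.0]]
trayp scene [[474.0, 394.0], [584.0, 418.0], [597.0, 304.0], [485.0, 292.0]]
```

apply_moves(
  deltas=[
    [0,0,-0.028,0,0,0,-1],
    [0,0,-0.028,0,0,0,-1],
    [0,0,0,-0.19,-0.224,0,-1],
    [0,0,0,-0.19,-0.224,0,-1],
    [0,0,0,-0.19,-0.224,0,-1],
    [0,0,0,-0.19,-0.224,0,-1],
    [0,0,0,-0.19,-0.224,0,-1],
    [0,0,0,-0.19,-0.224,0,-1],
    [0,0,0,-0.19,-0.224,0,-1],
    [0,0,0,-0.19,-0.224,0,-1],
    [0,0,0,-0.19,-0.224,0,-1],
    [0,0,0,-0.19,-0.224,0,-1],
    [0,0,0,-0.19,-0.224,0,-1],
    [0,0,0,-0.19,-0.224,0,-1],
    [0,0,0,-0.19,-0.224,0,-1],
    [0,0,0,-0.19,-0.224,0,-1],
    [0,0,0,-0.19,-0.224,0,-1],
    [0,0,0,-0.19,-0.224,0,-1],
    [0,0,0,0,0,0,-1],
  ],
)

```text
time: 2.52
ee_pos: [558.2, -22.6, 213.2]
ee_rot: [0.046, 0.999, -0.0, -0.0]
ft_force: [-1.7, 0.9, -0.6]
grip_width: 91.2
grip_force: 0.0
```

```bash
python3 - <<'E'
from h import *
c=snap('wrist','w1');s=state();print(s['ee_pos'],s['ee_rot'],s['time'])
cv2.imwrite('pics/w1b.png',cv2.resize(cv2.imread('pics/w1.png'),(800,500),interpolation=cv2.INTER_CUBIC))
E
```

```text
[557.06082265 -21.2711906  213.20388784] [ 4.50330258e-02  9.98985209e-01  2.18678851e-04 -7.29044409e-04] 2.575
```

View pics/w1b.png

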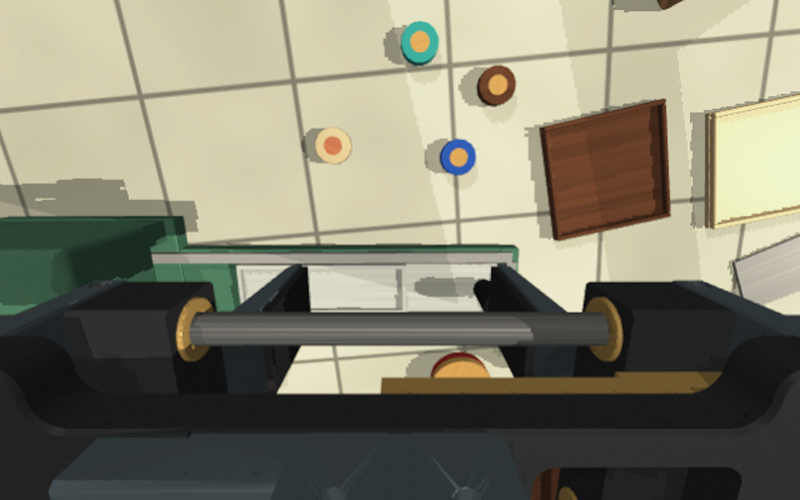

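```bash
python3 - <<'E'
from h import *
W=load('w1');S=load('side0');C=load('scene0')
f=lambda x,y:(x/1.25,y/1.25)
for n,p,z in [('pale',(333,146),14),('dark',(497.5,85),14),('blue',(458,157),14),('rail head',(160,258.5),28),('rail out',(505,258.5),28),('lip in(head side)',(243,267),30),('lip out',(400,267),30),('lip out far',(400,309),30),
 ('td',(541,129),12),('td',(665,101),12),('td',(669,214),12),('td',(557,239),12),('tp',(712,112),12),('tp',(711,227),12)]:
    print(n,onz(W,f(*p),z).round(1))
s=lambda x,y:(240+x*.2125,195+y*.2124)
c=lambda x,y:(200+x*.25,185+y*.25)
print('pale3',tri([(W,f(333,146)),(S,s(574,141)),(C,c(304,281))]))
print('dark3',tri([(W,f(497.5,85)),(S,s(603,330)),(C,c(370,118))]))
# side image: sled direction
for p in((205,262),(345,5),(327,288),(480,5)): print(onz(S,s(*p),28).round(1))
for p in((635,228),(400,490),(555,190),(340,440)): print('sc',onz(C,c(*p),28).round(1))
E
```

```text
pale [474.7 -81.4  14. ]
dark [433.7  82.5  14. ]
blue [496.8  41.5  14. ]
rail head [ 569.5 -272.6   28. ]
rail out [602.7  82.4  28. ]
lip in(head side) [ 586. -188.   30.]
lip out [601.1 -26.4  30. ]
lip out far [647.8 -30.7  30. ]
td [477.6 124.8  12. ]
td [462.7 244.6  12. ]
td [575.2 258.9  12. ]
td [591.3 142.4  12. ]
tp [477.1 291.5  12. ]
tp [593.3 304.6  12. ]
pale3 (array([474.37151646, -81.24133014,  11.29490389]), [0.6741518893142513, 1.9262327021543069, 1.943003828844807])
dark3 (array([432.82042392,  83.63497707,  10.92185433]), [0.4649521475048367, 1.7983907573958837, 1.5097397046964827])
[665.9  98.   28. ]
[ 650.7 -174.1   28. ]
[590.2 102.6  28. ]
[ 557.5 -195.6   28. ]
sc [681.6  85.8  28. ]
sc [ 642.5 -206.1   28. ]
sc [608.9  86.3  28. ]
sc [ 582.8 -193.4   28. ]
```

```bash
cat >> h.py <<'E'
def go(x,y,z,frm=None):
    s=state(); q=R.from_quat(s['ee_rot']); p=np.array(s['ee_pos']) if frm is None else np.array(frm)
    return (q.inv().apply(np.array([x,y,z])-p)/150).round(3)
E
python3 - <<'E'
from h import *
print(go(433.3,83.3,60)); print(go(433.3,83.3,4.5,[433.3,83.3,60]))
E
```

```text
[0.883 0.62  1.023]
[-0.001 -0.     0.37 ]
```

apply_moves(
  deltas=[
    [0,0,0,0.221,0.155,0.05,-0.32],
    [0,0,0,0.221,0.155,0.1,-0.32],
    [0,0,0,0.221,0.155,0.1,-0.32],
    [0,0,0,0.221,0.155,0.1,-0.32],
    [0,0,0,0,0,0.22,-0.32],
    [0,0,0,0,0,0.22,-0.32],
    [0,0,0,0,0,0.22,-0.32],
    [0,0,0,0,0,0,-0.32],
    [0,0,0,0,0,0,-0.32],
  ],
  newtons=15,
)

```text
time: 3.7
ee_pos: [433.5, 84.4, 63.5]
ee_rot: [0.044, 0.999, 0.0, 0.001]
ft_force: [0.7, -0.7, 0.2]
grip_width: 60.2
grip_force: 0.0
```

```bash
python3 - <<'E'
from h import *
c=snap('wrist','w2');s=state();print(s['ee_pos'],s['ee_rot'],s['time'],s['grip_width'])
hs=cv2.cvtColor(c['frame'],cv2.COLOR_RGB2HSV)
print(proj(c,[433,83.5,14]))
cv2.imwrite('pics/w2b.png',cv2.resize(cv2.imread('pics/w2.png')[100:400,120:520],(800,600),interpolation=cv2.INTER_CUBIC))
E
```

```text
[433.87847866  84.36308764  63.77171393] [4.36786556e-02 9.99044750e-01 3.69691143e-04 1.27480170e-03] 3.75 60.3385364731848
[319.09296568 212.75712871]
```

View pics/w2b.png

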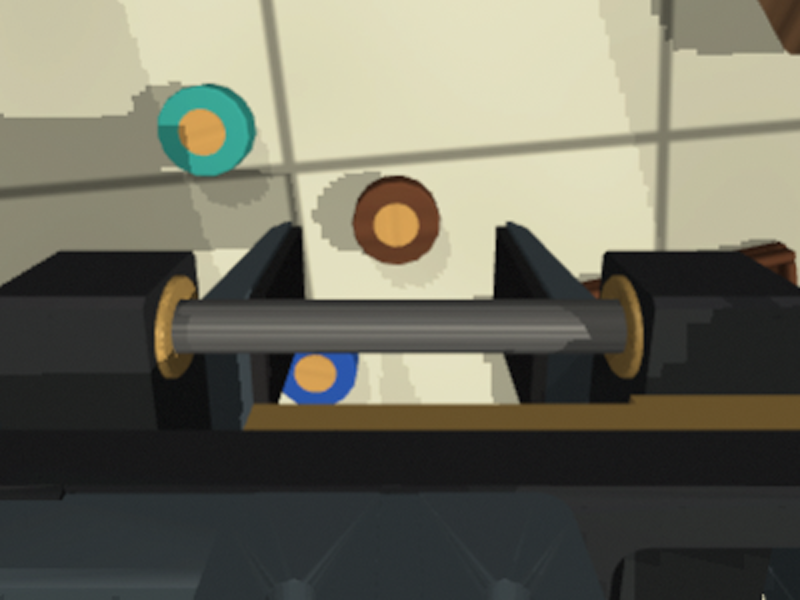

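apply_moves(
  deltas=[
    [0,0,0,0,0,0.15,-0.32],
    [0,0,0,0,0,0.15,-0.32],
    [0,0,0,0,0,0.095,-0.32],
    [0,0,0,0,0,0,-0.32],
    [0,0,0,0,0,0,0.5],
    [0,0,0,0,0,0,0.5],
    [0,0,0,0,0,0,0.5],
    [0,0,0,0,0,0,0.5],
    [0,0,0,0,0,-0.1,0.5],
    [0,0,0,0,0,-0.2,0.5],
    [0,0,0,0,0,-0.2,0.5],
    [0,0,0,0,0,-0.2,0.5],
    [0,0,0,0,0,0,0.5],
  ],
  newtons=15,
)

```text
time: 5.38
ee_pos: [434.6, 84.1, 110.0]
ee_rot: [0.044, 0.999, 0.001, 0.002]
ft_force: [-0.9, 0.0, -0.4]
grip_width: 35.4
grip_force: 15.0
```

```bash
python3 - <<'E'
from h import *
print(state()['ee_pos']);print(go(616.2,-134.2,100));print(go(616.2,-134.2,30,[616.2,-134.2,100]))
E
```

```text
[434.56592566  84.13199678 109.96798381]
[-1.334 -1.344  0.071]
[ 0.002 -0.001  0.467]
```

apply_moves(
  deltas=[
    [0,0,0,-0.19,-0.192,0,0.5],
    [0,0,0,-0.19,-0.192,0,0.5],
    [0,0,0,-0.19,-0.192,0,0.5],
    [0,0,0,-0.19,-0.192,0,0.5],
    [0,0,0,-0.19,-0.192,0,0.5],
    [0,0,0,-0.19,-0.192,0,0.5],
    [0,0,0,-0.19,-0.192,0.07,0.5],
    [0,0,0,0,0,0.1,0.5],
    [0,0,0,0,0,0.1,0.5],
    [0,0,0,0,0,0,0.5],
    [0,0,0,0,0,0,0.5],
  ],
)

```text
time: 6.75
ee_pos: [613.9, -133.7, 67.9]
ee_rot: [0.043, 0.999, 0.0, 0.0]
ft_force: [0.2, 0.6, 0.2]
grip_width: 35.4
grip_force: 15.0
```

```bash
python3 - <<'E'
from h import *
c=snap('wrist','w3');s=state();print(s['ee_pos'],s['ee_rot'],s['time'],s['grip_width'])
print(go(616.2,-134.2,30))
cv2.imwrite('pics/w3b.png',cv2.resize(cv2.imread('pics/w3.png')[100:400,120:520],(800,600),interpolation=cv2.INTER_CUBIC))
E
```

```text
[ 614.22600656 -133.87943902   68.33241282] [ 4.34864699e-02  9.99053899e-01 -3.82325723e-05  4.81221446e-04] 6.8 35.845567593981215
[-0.013 -0.001  0.256]
```

View pics/w3b.png

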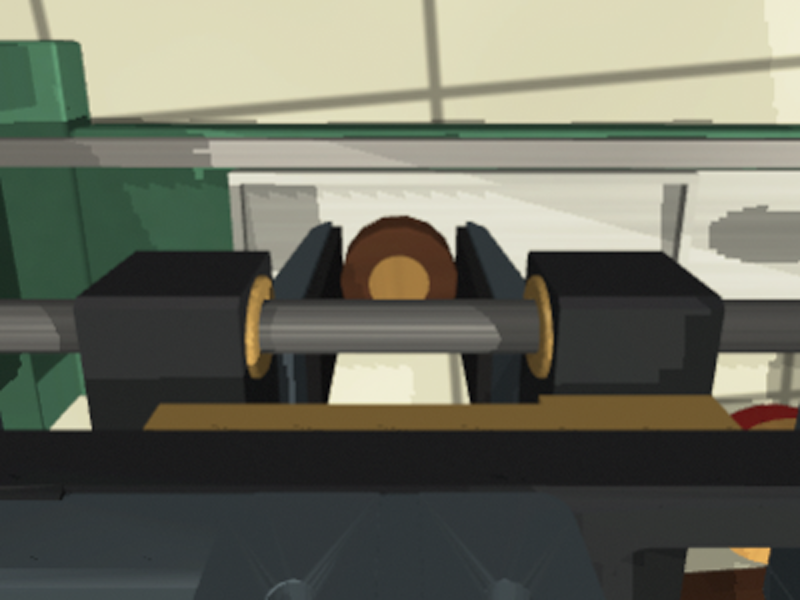

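```bash
python3 - <<'E'
from h import *
c=load('w3');f=lambda x,y:(x/2+120,y/2+100)
u=np.array([.0932,.9957]);v=np.array([.9957,-.0932])
for p in((244,184),(665,184),(230,172),(688,172)):
    X=onz(c,f(*p),30)[:2];print(X.round(1),'along',(X@u).round(1),'across',(X@v).round(1))
for P in((618.5,-109.3),(616.2,-134.2)):print(np.array(P)@u,np.array(P)@v)
E
```

```text
[ 588.5 -190.1] along -134.4 across 603.7
[602.4 -33.9] along 22.4 across 603.0
[ 583.5 -194.5] along -139.3 across 599.1
[598.6 -25.5] along 30.4 across 598.4
-51.18581 626.0272100000001
-76.19309999999999 626.0577800000001
```

apply_moves(
  deltas=[
    [0,0,0,-0.013,0,0.09,0.5],
    [0,0,0,0,0,0.09,0.5],
    [0,0,0,0,0,0.045,0.5],
    [0,0,0,0,0,0.031,0.5],
    [0,0,0,0,0,0,0.5],
    [0,0,0,0,0,0,0.5],
    [0,0,0,0,0,0,0],
    [0,0,0,0,0,0,0],
    [0,0,0,0,0,0,0],
    [0,0,0,0,0,-0.05,0],
    [0,0,0,0,0,-0.2,0],
    [0,0,0,0,0,-0.2,0],
    [0,0,0,0,0,-0.2,-0.32],
    [0,0,0,0,0,0,-0.32],
  ],
)

```text
time: 8.55
ee_pos: [617.9, -135.1, 130.0]
ee_rot: [0.044, 0.999, -0.001, 0.003]
ft_force: [-0.6, 0.5, -0.2]
grip_width: 59.3
grip_force: 0.0
```

```bash
python3 - <<'E'
from h import *
c=snap('side','s1');s=state();print(s['ee_pos'],s['ee_rot'],s['time'],s['grip_width'])
print(go(474.5,-81.3,100),go(474.5,-81.3,60))
im=cv2.imread('pics/s1.png')
cv2.imwrite('pics/s1b.png',cv2.resize(im[150:290,260:420],(686,600),interpolation=cv2.INTER_CUBIC))
E
```

```text
[ 616.56335286 -134.74112378  127.92083191] [ 4.38992183e-02  9.99035167e-01 -1.93938906e-04  1.24772490e-03] 8.6 60.107737908336034
[0.975 0.272 0.184] [0.976 0.272 0.45 ]
```

View pics/s1b.png

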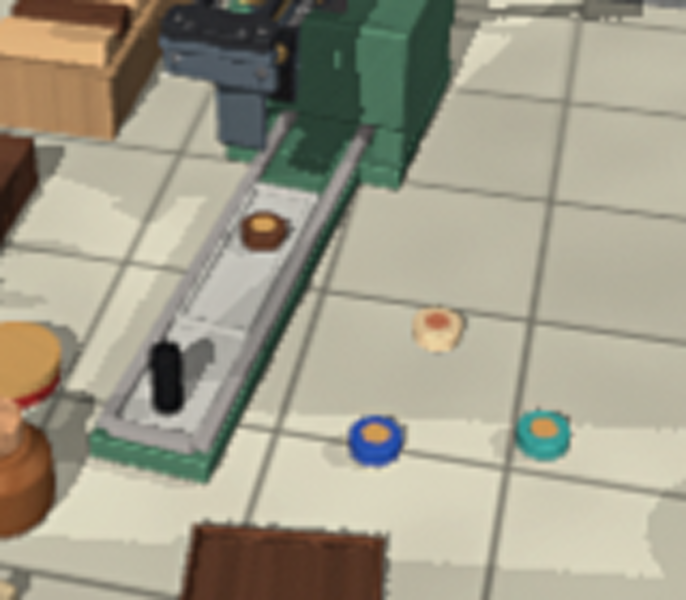

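apply_moves(
  deltas=[
    [0,0,0,0.195,0.055,0.04,-0.32],
    [0,0,0,0.195,0.055,0.04,-0.32],
    [0,0,0,0.195,0.055,0.05,-0.32],
    [0,0,0,0.195,0.054,0.05,-0.32],
    [0,0,0,0.195,0.054,0.1,-0.32],
    [0,0,0,0,0,0.17,-0.32],
    [0,0,0,0,0,0,-0.32],
    [0,0,0,0,0,0,-0.32],
  ],
)

```text
time: 9.6
ee_pos: [474.3, -81.1, 59.3]
ee_rot: [0.044, 0.999, 0.0, -0.0]
ft_force: [0.5, -0.0, -0.3]
grip_width: 60.2
grip_force: 0.0
```

```bash
cat >> h.py <<'E'
def inlay(c,guess,z,r=40,pale=True):
    u,v=proj(c,[*guess,z]).round().astype(int); h=cv2.cvtColor(c['frame'],cv2.COLOR_RGB2HSV).astype(int)
    m=np.zeros(h.shape[:2],np.uint8); hh=h[...,0]
    lo,hi,sm=(3,12,100) if pale else (10,22,120)
    w=np.s_[max(v-r,0):v+r,max(u-r,0):u+r]; m[w]=((hh>=lo)&(hh<=hi)&(h[...,1]>sm)&(h[...,2]>120))[w]
    n,l,st,ce=cv2.connectedComponentsWithStats(m); i=1+np.argmax(st[1:,4]); return (u,v),ce[i],int(st[i,4]),onz(c,ce[i],z).round(1)
E
python3 - <<'E'
from h import *
c=snap('wrist','w4');s=state();print(s['ee_pos'],s['time'],s['grip_width'])
u,v=proj(c,[474.5,-81.3,14]).astype(int);print(cv2.cvtColor(c['frame'],cv2.COLOR_RGB2HSV)[v,u])
print(inlay(c,(474.5,-81.3),14)); print(go(474.5,-81.3,4.5))
E
```

```text
[474.70466271 -81.20678184  59.63435229] 9.65 59.9982467137952
[ 10 156 198]
((np.int64(320), np.int64(215)), array([318.41891892, 213.92432432]), 370, array([473.4, -82.5,  14. ]))
[ 0.002 -0.001  0.368]
```

Man confirmed under the gripper (within 1–2 mm); grasp it.

apply_moves(
  deltas=[
    [0,0,0,0.005,-0.005,0.15,-0.32],
    [0,0,0,0,0,0.15,-0.32],
    [0,0,0,0,0,0.067,-0.32],
    [0,0,0,0,0,0,-0.32],
    [0,0,0,0,0,0,0.5],
    [0,0,0,0,0,0,0.5],
    [0,0,0,0,0,0,0.5],
    [0,0,0,0,0,0,0.5],
    [0,0,0,0,0,-0.1,0.5],
    [0,0,0,0,0,-0.2,0.5],
    [0,0,0,0,0,-0.2,0.5],
    [0,0,0,0,0,-0.2,0.5],
    [0,0,0,0,0,0,0.5],
  ],
)

```text
time: 11.28
ee_pos: [474.6, -82.0, 111.1]
ee_rot: [0.044, 0.999, -0.0, 0.003]
ft_force: [0.1, -0.4, -0.8]
grip_width: 35.4
grip_force: 15.0
```

```bash
python3 - <<'E'
from h import *
print(state()['ee_pos']);print(go(622.7,-64.5,68))
E
```

```text
[474.63119851 -81.98382826 111.1403403 ]
[-0.972  0.203  0.292]
```

apply_moves(
  deltas=[
    [0,0,0,-0.195,0.041,0,0.5],
    [0,0,0,-0.195,0.041,0,0.5],
    [0,0,0,-0.195,0.041,0,0.5],
    [0,0,0,-0.195,0.04,0,0.5],
    [0,0,0,-0.192,0.04,0.1,0.5],
    [0,0,0,0,0,0.19,0.5],
    [0,0,0,0,0,0,0.5],
    [0,0,0,0,0,0,0.5],
  ],
)

```text
time: 12.28
ee_pos: [620.8, -64.2, 65.6]
ee_rot: [0.044, 0.999, 0.0, -0.0]
ft_force: [-0.5, 0.4, 0.2]
grip_width: 35.4
grip_force: 15.0
```

```bash
python3 - <<'E'
from h import *
c=snap('wrist','w5');s=state();print(s['ee_pos'],s['time'],s['grip_width'],s['grip_force'])
print(inlay(c,(616,-134),39,pale=False)); print(go(622.7,-64.5,30))
E
```

```text
[621.26435007 -64.2659202   66.37765876] 12.325 34.72982331611465 14.999989718198776
((np.int64(224), np.int64(225)), array([221.50196078, 219.00784314]), 255, array([ 611.4, -135.1,   39. ]))
[-0.009 -0.001  0.243]
```

apply_moves(
  deltas=[
    [0,0,0,-0.01,0,0.09,0.5],
    [0,0,0,0,0,0.08,0.5],
    [0,0,0,0,0,0.045,0.5],
    [0,0,0,0,0,0.028,0.5],
    [0,0,0,0,0,0,0.5],
    [0,0,0,0,0,0,0.5],
    [0,0,0,0,0,0,0],
    [0,0,0,0,0,0,0],
    [0,0,0,0,0,0,0],
    [0,0,0,0,0,-0.05,0],
    [0,0,0,0,0,-0.2,0],
    [0,0,0,0,0,-0.2,0],
    [0,0,0,0,0,-0.2,-0.32],
    [0,0,0,0,0,0,-0.32],
  ],
)

```text
time: 14.08
ee_pos: [624.4, -64.5, 129.8]
ee_rot: [0.044, 0.999, -0.0, 0.003]
ft_force: [0.5, -0.1, 0.1]
grip_width: 59.9
grip_force: 0.0
```

```bash
python3 - <<'E'
from h import *
c=snap('side','s2');d=snap('scene','sc2');s=state();print(s['ee_pos'],s['ee_rot'],s['time'],s['grip_width'])
print(go(634,60.2,130),go(634,60.2,52))
for C in (c,):
  print(inlay(C,(616,-134),39,r=12,pale=False),inlay(C,(622.7,-64.5),39,r=12))
im=cv2.imread('pics/s2.png')
cv2.imwrite('pics/s2b.png',cv2.resize(im[150:290,260:420],(686,600),interpolation=cv2.INTER_CUBIC))
E
```

```text
[622.23119729 -64.24812933 126.55717114] [ 4.39065569e-02  9.99035634e-01  5.34547491e-05 -1.15867187e-04] 14.175 60.03946721571745
[-0.005  0.833 -0.023] [-0.005  0.833  0.497]
((np.int64(321), np.int64(202)), array([321., 202.]), 17, array([ 614.3, -132.7,   39. ])) ((np.int64(313), np.int64(214)), array([313.25  , 214.5625]), 16, array([622.3, -63.9,  39. ]))
```

View pics/s2b.png

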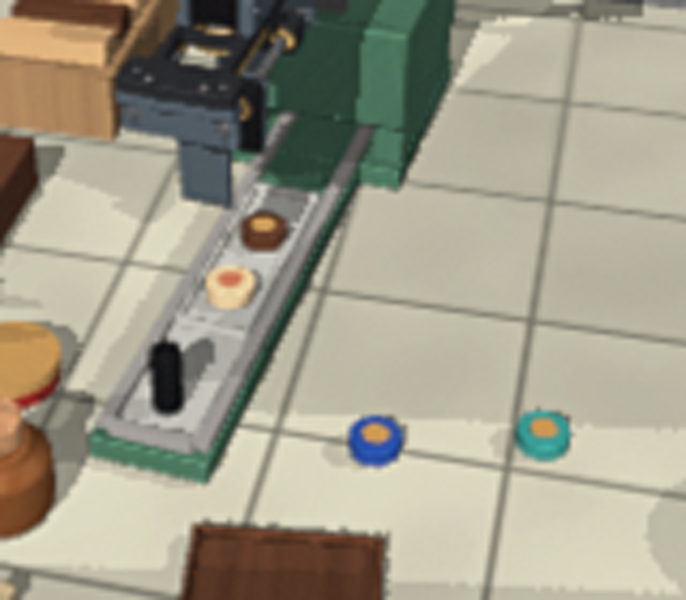

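```bash
python3 - <<'E'
from h import *
print(np.round(state()['joint_positions'],3))
E
```

```text
[-0.121  0.461  1.571  0.     1.11  -1.604]
```

apply_moves(
  deltas=[
    [0,0,0,0,0.2,0,-0.32],
    [0,0,0,0,0.2,0,-0.32],
    [0,0,0,0,0.2,0,-0.32],
    [0,0,0,-0.005,0.233,0,-0.32],
    [0,0,0.05,0,0,0,-0.32],
    [0,0,0.05,0,0,0,-0.32],
    [0,0,0,0,0,0,-0.32],
  ],
)

```text
time: 15.05
ee_pos: [633.4, 60.2, 125.1]
ee_rot: [0.199, 0.98, -0.0, -0.001]
ft_force: [-0.6, -0.3, 1.0]
grip_width: 60.2
grip_force: 0.0
```

```bash
python3 - <<'E'
from h import *
s=state();print(np.round(s['joint_positions'],3),s['ee_pos'],s['ee_rot'])
E
```

```text
[ 0.077  0.479  1.543  0.     1.122 -1.094] [633.40450874  60.20411152 125.12352897] [ 1.98617469e-01  9.80075976e-01 -3.69525611e-04 -1.43032101e-03]
```

apply_moves(
  deltas=[
    [0,0,0.05,0,0,0,-0.32],
    [0,0,0.05,0,0,0,-0.32],
    [0,0,0.05,0,0,0,-0.32],
    [0,0,0.05,0,0,0,-0.32],
    [0,0,0.05,0,0,0,-0.32],
    [0,0,0.05,0,0,0,-0.32],
    [0,0,0.05,0,0,0,-0.32],
    [0,0,0.052,0,0,0,-0.32],
    [0,0,0,0,0,0,-0.32],
    [0,0,0,0,0,0,-0.32],
  ],
)

```text
time: 16.3
ee_pos: [634.0, 60.0, 126.3]
ee_rot: [0.739, 0.674, -0.0, -0.0]
ft_force: [-0.0, -0.1, -0.3]
grip_width: 60.3
grip_force: 0.0
```

```bash
python3 - <<'E'
from h import *
c=snap('wrist','w6');s=state();print(s['ee_pos'],s['ee_rot'],s['joint_positions'][5]);print(proj(c,[634,60.2,75]));print(go(634,60.2,45))
print(R.from_quat(s['ee_rot']).as_matrix()[:2,:2])
h=cv2.cvtColor(c['frame'],cv2.COLOR_RGB2GRAY)
u,v=proj(c,[634,60.2,75]).astype(int);print(h[v-30:v+31:6,u-36:u+37:6])
E
```

```text
[634.08438033  60.02592537 126.44994175] [ 7.38726775e-01  6.74004941e-01 -2.17914070e-04 -2.09720947e-04] 0.16782742066189718
[318.99026252 211.59107927]
[ 0.001 -0.     0.543]
[[ 0.09143458  0.9958109 ]
 [ 0.99581108 -0.09143459]]
[[185 146 224 226 225 222 227 226 227 209 204  83 167]
 [185 154 225 228 225 222 182 209 209 209 204  97 167]
 [185 161 225 228 226  22  23  23 209 210 204  95 167]
 [183 163 225 228 226  23  25  22 148 209 207 119 185]
 [182 173 225 229 182  36  37  35  65 227 222 122 185]
 [182 185 216 230  49  32  33  31  26 227 222 141 184]
 [182 186 225 229 192  30  30  27 139 227 222 148 185]
 [182 187 220 229 225 122  27 113 206 214 221 154 186]
 [182 186 219 226 206 138 140 140 204 226 221 163 184]
 [182 168 208 212 206 138 139 140 204 226 222 162 186]
 [164 167 207 212 206 138 139 140 203 226 221 174 184]]
```

apply_moves(
  deltas=[
    [0,0,0,0,0,0.18,-0.32],
    [0,0,0,0,0,0.18,-0.32],
    [0,0,0,0,0,0.18,-0.32],
    [0,0,0,0,0,0,-0.32],
    [0,0,0,0,0,0,0.9],
    [0,0,0,0,0,0,0.9],
    [0,0,0,0,0,0,0.9],
    [0,0,0,0,0,0,0.9],
    [0,0,0,0,0,0,0.9],
    [0,0,0,0,0,0,0.9],
  ],
  newtons=35,
)

```text
time: 17.6
ee_pos: [634.2, 60.2, 46.3]
ee_rot: [0.74, 0.673, 0.0, -0.0]
ft_force: [-1.7, 0.4, 4.7]
grip_width: 21.3
grip_force: 35.0
```

```bash
python3 - <<'E'
from h import *
s=state();print(s['ee_pos'],s['grip_width'],s['ft_force']);p=s['ee_pos'];print(go(p[0]-.0932*250,p[1]-.9957*250,p[2]))
E
```

```text
[634.23467749  60.18908282  46.27512884] 21.273596580350613 [-1.70916068  0.42250677  4.69298125]
[-1.667e+00  1.000e-03 -0.000e+00]
```

apply_moves(
  deltas=[
    [0,0,0,-0.02,0,0,0.9],
    [0,0,0,-0.04,0,0,0.9],
    [0,0,0,-0.07,0,0,0.9],
    [0,0,0,-0.07,0,0,0.9],
    [0,0,0,-0.07,0,0,0.9],
    [0,0,0,-0.07,0,0,0.9],
    [0,0,0,-0.07,0,0,0.9],
    [0,0,0,-0.07,0,0,0.9],
    [0,0,0,-0.07,0,0,0.9],
    [0,0,0,-0.07,0,0,0.9],
    [0,0,0,-0.07,0,0,0.9],
    [0,0,0,-0.07,0,0,0.9],
    [0,0,0,-0.07,0,0,0.9],
    [0,0,0,-0.07,0,0,0.9],
    [0,0,0,-0.07,0,0,0.9],
    [0,0,0,-0.07,0,0,0.9],
    [0,0,0,-0.07,0,0,0.9],
    [0,0,0,-0.07,0,0,0.9],
    [0,0,0,-0.04,0,0,0.9],
    [0,0,0,0,0,0,0.9],
  ],
)

```text
time: 20.1
ee_pos: [617.2, -122.9, 46.3]
ee_rot: [0.74, 0.673, 0.0, 0.0]
ft_force: [-0.4, 3.1, 5.5]
grip_width: 20.9
grip_force: 35.0
```

```bash
python3 - <<'E'
from h import *
s=state();print(s['ee_pos'],s['grip_width'],s['ft_force']);print(go(634.23-.0932*250,60.2-.9957*250,46.3))
E
```

```text
[ 617.22083521 -122.88218154   46.26174799] 20.923507909748356 [-0.39552196  3.13099142  5.54904459]
[-0.441 -0.    -0.   ]
```

apply_moves(
  deltas=[
    [0,0,0,-0.05,0,0,0.9],
    [0,0,0,-0.05,0,0,0.9],
    [0,0,0,-0.05,0,0,0.9],
    [0,0,0,-0.05,0,0,0.9],
    [0,0,0,-0.05,0,0,0.9],
    [0,0,0,-0.05,0,0,0.9],
    [0,0,0,-0.05,0,0,0.9],
    [0,0,0,-0.03,0,0,0.9],
    [0,0,0,-0.02,0,0,0.9],
    [0,0,0,0,0,0,0.9],
  ],
)

```text
time: 21.35
ee_pos: [611.4, -181.9, 46.3]
ee_rot: [0.74, 0.673, 0.0, -0.0]
ft_force: [0.6, 4.4, 6.2]
grip_width: 21.2
grip_force: 35.0
```

apply_moves(
  deltas=[
    [0,0,0,-0.02,0,0,0.9],
    [0,0,0,-0.02,0,0,0.9],
    [0,0,0,-0.02,0,0,0.9],
    [0,0,0,0,0,0,0.9],
  ],
)

```text
time: 21.85
ee_pos: [611.2, -183.6, 46.3]
ee_rot: [0.741, 0.672, 0.004, -0.004]
ft_force: [4.1, 24.7, 7.7]
grip_width: 21.2
grip_force: 35.0
```

apply_moves(
  deltas=[
    [0,0,0,0,0,0,0.9],
    [0,0,0,0,0,0,-0.1],
    [0,0,0,0,0,0,-0.1],
    [0,0,0,0,0,0,-0.1],
    [0,0,0,0,0,-0.1,-0.1],
    [0,0,0,0,0,-0.2,-0.1],
    [0,0,0,0,0,-0.25,-0.1],
    [0,0,0,0,0,-0.25,1],
    [0,0,0,0,0,-0.25,1],
    [0,0,0,0,0,-0.25,1],
    [0,0,0,0,0,-0.25,1],
    [0,0,0,0,0,-0.2,1],
    [0,0,0,0,0,0,1],
    [0,0,0,0,0,0,1],
  ],
)

```text
time: 23.6
ee_pos: [610.0, -190.9, 307.6]
ee_rot: [0.74, 0.673, -0.0, -0.001]
ft_force: [0.6, 0.4, -0.5]
grip_width: 0.7
grip_force: 0.0
```

```bash
python3 - <<'E'
from h import *
c=snap('scene','sc3');s=state();print(s['ee_pos'],s['ee_rot'],s['ft_force'],s['grip_width']);print(go(411,-282,300))
c=snap('side','s3')
a=cv2.resize(cv2.imread('pics/s3.png')[80:240,280:460],(450,400));b=cv2.resize(cv2.imread('pics/sc3.png')[215:335,190:390],(450,270))
cv2.imwrite('pics/m3.png',np.vstack([a,b])[:600])
E
```

```text
[ 609.85113732 -190.75408874  306.96303715] [ 7.39687387e-01  6.72949474e-01 -6.19045083e-04 -1.09168927e-03] [-0.51478547 -0.02881672 -0.06900183] 0.7886743809491462
[-0.731 -1.262  0.049]
```

View pics/m3.png

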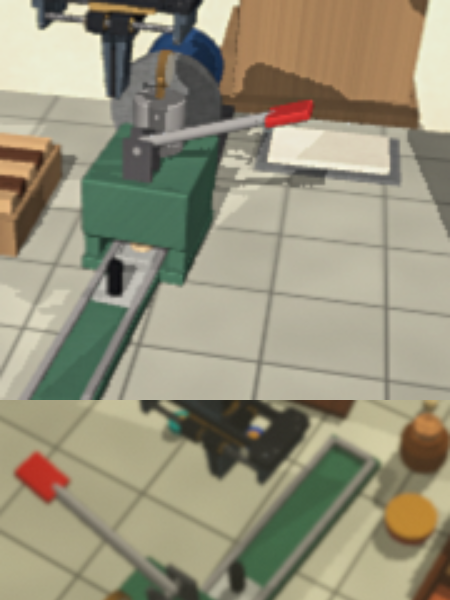

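apply_moves(
  deltas=[
    [0,0,0,-0.105,-0.18,0,1],
    [0,0,0,-0.105,-0.18,0,1],
    [0,0,0,-0.105,-0.18,0,1],
    [0,0,0,-0.105,-0.18,0,1],
    [0,0,0,-0.105,-0.18,0,1],
    [0,0,0,-0.105,-0.18,0,1],
    [0,0,0,-0.101,-0.18,0.05,1],
    [0,0,0,0,0,0,1],
    [0,0,0,0,0,0,1],
  ],
)

```text
time: 24.82
ee_pos: [412.5, -282.0, 300.4]
ee_rot: [0.74, 0.673, 0.0, -0.0]
ft_force: [0.5, 0.9, -0.6]
grip_width: 0.6
grip_force: 0.0
```

```bash
python3 - <<'E'
from h import *
s=state();print(s['ee_pos'],s['ee_rot'],s['ft_force']);print(go(411,-282,124));
S=snap('side','s4')
def red(C):
    h=cv2.cvtColor(C['frame'],cv2.COLOR_RGB2HSV);m=((h[...,0]<5)|(h[...,0]>174))&(h[...,1]>190)&(h[...,2]>90)
    n,l,st,ce=cv2.connectedComponentsWithStats(m.astype(np.uint8));i=1+np.argmax(st[1:,4]);return ce[i],st[i]
for t in('s4','side0','scene0'):print(t,red(load(t)))
print(tri([(load(t),red(load(t))[0]) for t in('side0','scene0')]))
print(proj(S,s['ee_pos']))
E
```

```text
[ 412.51895335 -281.97680664  300.35298211] [ 7.39640819e-01  6.73001693e-01  2.70494336e-04 -3.27866003e-04] [ 0.48198885  0.89232018 -0.57823356]
[-0.002 -0.01   1.176]
s4 (array([395.73148148, 125.15740741]), array([387, 121,  18,  10, 108], dtype=int32))
side0 (array([395.80909091, 125.11818182]), array([387, 121,  18,  10, 110], dtype=int32))
scene0 (array([207.44019139, 248.28708134]), array([198, 239,  21,  20, 209], dtype=int32))
(array([ 412.22093221, -283.53602862,  258.27700744]), [0.031288271792998076, 0.03128827179302109])
[397.25221832 112.34771994]
```

apply_moves(
  deltas=[
    [0,0,0,0,-0.01,0.12,1],
    [0,0,0,0,0,0.12,1],
    [0,0,0,0,0,0.12,1],
    [0,0,0,0,0,0.12,1],
    [0,0,0,0,0,0.12,1],
    [0,0,0,0,0,0.12,1],
    [0,0,0,0,0,0.12,1],
    [0,0,0,0,0,0.12,1],
    [0,0,0,0,0,0.12,1],
    [0,0,0,0,0,0.08,1],
    [0,0,0,0,0,0,1],
  ],
)

```text
time: 26.25
ee_pos: [413.5, -282.7, 127.9]
ee_rot: [0.739, 0.674, 0.001, 0.002]
ft_force: [-0.4, -0.6, 9.5]
grip_width: 0.5
grip_force: 4.2
```

```bash
python3 - <<'E'
from h import *
s=state();print(s['ee_pos'],s['ft_force']);S=snap('side','s5')
print(proj(S,s['ee_pos']))
h=cv2.cvtColor(S['frame'],cv2.COLOR_RGB2HSV);m=((h[...,0]<5)|(h[...,0]>174))&(h[...,1]>190)&(h[...,2]>90)
n,l,st,ce=cv2.connectedComponentsWithStats(m.astype(np.uint8));print([ (ce[i].round(1),st[i]) for i in range(1,n) if st[i,4]>20])
C=snap('scene','sc5')
y=np.array([.0932,.9957]);x=np.array([.9957,-.0932]);o=np.array([604.1,-259.7])
for a in(0,.35,.55,.6,.72):
    p=o-40*y-200*np.cos(.35-a)*x;P=[*p,190+200*np.sin(.35-a)];print(a,np.round(P,1),proj(S,P).round(1))
E
```

```text
[ 413.52004229 -282.71516916  127.8958729 ] [-0.37587264 -0.57668303  9.50763438]
[390.91349335 162.02541809]
[(array([391.5, 165.9]), array([383, 162,  16,   9,  53], dtype=int32))]
0 [ 413.3 -282.   258.6] [395.4 125.2]
0.35 [ 401.2 -280.9  190. ] [396.8 145.7]
0.55 [ 405.2 -281.3  150.3] [394.2 156.5]
0.6 [ 407.4 -281.5  140.5] [393.2 159.1]
0.72 [ 414.7 -282.1  117.7] [390.2 164.8]
```

apply_moves(
  deltas=[
    [0,0,0,0,0,0.02,1],
    [0,0,0,0,0,0,1],
    [0,0,0,0,0,-0.18,1],
    [0,0,0,0,0,-0.18,1],
    [0,0,0,0,0,-0.18,1],
    [0,0,0,0,0,-0.18,1],
    [0,0,0,0,0,-0.18,1],
    [0,0,0,0,0,-0.2,1],
    [0,0,0,0,0,0,1],
    [0,0,0,0,0,0,1],
    [0,0,0,0,0,0,1],
  ],
)

```text
time: 27.72
ee_pos: [410.3, -281.5, 287.3]
ee_rot: [0.739, 0.673, -0.0, -0.001]
ft_force: [0.0, 0.3, -0.8]
grip_width: 0.3
grip_force: 0.0
```

```bash
python3 - <<'E'
from h import *
s=state();print(s['ee_pos'],s['ft_force']);S=snap('side','s6')
h=cv2.cvtColor(S['frame'],cv2.COLOR_RGB2HSV);m=((h[...,0]<5)|(h[...,0]>174))&(h[...,1]>190)&(h[...,2]>90)
n,l,st,ce=cv2.connectedComponentsWithStats(m.astype(np.uint8));print([ (ce[i].round(1),st[i]) for i in range(1,n) if st[i,4]>20])
print(go(411,-282,126))
E
```

```text
[ 410.29744682 -281.51767363  287.26671949] [ 0.00969138  0.32903653 -0.7751781 ]
[(array([395.8, 125.1]), array([387, 121,  18,  10, 108], dtype=int32))]
[-0.004  0.007  1.076]
```

Lever is back at rest (pad pixel unchanged at (395.8, 125.1)). Second and third strokes.

apply_moves(
  deltas=[
    [0,0,0,0,0,0.135,1],
    [0,0,0,0,0,0.135,1],
    [0,0,0,0,0,0.135,1],
    [0,0,0,0,0,0.135,1],
    [0,0,0,0,0,0.135,1],
    [0,0,0,0,0,0.135,1],
    [0,0,0,0,0,0.135,1],
    [0,0,0,0,0,0.135,1],
    [0,0,0,0,0,0,1],
    [0,0,0,0,0,0,1],
    [0,0,0,0,0,-0.18,1],
    [0,0,0,0,0,-0.18,1],
    [0,0,0,0,0,-0.18,1],
    [0,0,0,0,0,-0.18,1],
    [0,0,0,0,0,-0.18,1],
    [0,0,0,0,0,-0.18,1],
    [0,0,0,0,0,0,1],
    [0,0,0,0,0,0,1],
    [0,0,0,0,0,0,1],
  ],
)

```text
time: 30.15
ee_pos: [410.0, -281.6, 287.2]
ee_rot: [0.74, 0.673, -0.0, -0.002]
ft_force: [-0.0, -0.2, -0.5]
grip_width: 0.4
grip_force: 0.0
```

apply_moves(
  deltas=[
    [0,0,0,0,0,0.135,1],
    [0,0,0,0,0,0.135,1],
    [0,0,0,0,0,0.135,1],
    [0,0,0,0,0,0.135,1],
    [0,0,0,0,0,0.135,1],
    [0,0,0,0,0,0.135,1],
    [0,0,0,0,0,0.135,1],
    [0,0,0,0,0,0.135,1],
    [0,0,0,0,0,0,1],
    [0,0,0,0,0,0,1],
  ],
)

```text
time: 31.4
ee_pos: [411.7, -282.8, 127.6]
ee_rot: [0.74, 0.673, 0.0, 0.002]
ft_force: [-0.5, -0.4, 9.4]
grip_width: 0.3
grip_force: 4.2
```

apply_moves(
  deltas=[
    [0,0,0,0,0,-0.18,1],
    [0,0,0,0,0,-0.18,1],
    [0,0,0,0,0,-0.18,1],
    [0,0,0,0,0,-0.18,1],
    [0,0,0,0,0,-0.18,1],
    [0,0,0,0,0,-0.2,1],
    [0,0,0,0,0,-0.05,1],
    [0,0,0,0,0,0,1],
    [0,0,0,0,0,0,1],
  ],
)

```text
time: 32.52
ee_pos: [410.0, -281.6, 297.6]
ee_rot: [0.74, 0.673, -0.0, -0.002]
ft_force: [-0.2, 0.9, -0.2]
grip_width: 0.4
grip_force: 0.0
```

```bash
python3 - <<'E'
from h import *
print(go(611,-183.4,300));print(go(611,-183.4,46,[611,-183.4,300]))
S=snap('side','s7');h=cv2.cvtColor(S['frame'],cv2.COLOR_RGB2HSV);m=((h[...,0]<5)|(h[...,0]>174))&(h[...,1]>190)&(h[...,2]>90)
n,l,st,ce=cv2.connectedComponentsWithStats(m.astype(np.uint8));print([ (ce[i].round(1),st[i]) for i in range(1,n) if st[i,4]>20])
E
```

```text
[ 0.778  1.272 -0.018]
[-0.003  0.004  1.693]
[(array([395.8, 125.2]), array([387, 121,  18,  10, 110], dtype=int32))]
```

apply_moves(
  deltas=[
    [0,0,0,0.111,0.182,0,1],
    [0,0,0,0.111,0.182,0,1],
    [0,0,0,0.111,0.182,0,1],
    [0,0,0,0.111,0.182,0,1],
    [0,0,0,0.111,0.182,0,1],
    [0,0,0,0.111,0.182,0,1],
    [0,0,0,0.112,0.18,0,1],
    [0,0,0,0,0,0.25,-0.1],
    [0,0,0,0,0,0.25,-0.1],
    [0,0,0,0,0,0.25,-0.1],
    [0,0,0,0,0,0.25,-0.1],
    [0,0,0,0,0,0.1,-0.1],
    [0,0,0,0,0,0,-0.1],
    [0,0,0,0,0,0,-0.1],
  ],
)

```text
time: 34.33
ee_pos: [612.6, -184.1, 135.8]
ee_rot: [0.74, 0.673, 0.001, 0.001]
ft_force: [0.2, 0.3, -0.7]
grip_width: 49.8
grip_force: 0.0
```

```bash
python3 - <<'E'
from h import *
c=snap('wrist','w7');s=state();print(s['ee_pos'],s['ee_rot'],s['grip_width']);print(go(611,-183.4,46))
h=cv2.cvtColor(c['frame'],cv2.COLOR_RGB2GRAY)
u,v=proj(c,[611,-183.4,75]).astype(int);print(u,v);print(h[v-30:v+31:6,u-36:u+37:6])
E
```

```text
[ 612.61024524 -184.11774693  136.01711909] [0.73958386 0.67306238 0.00087003 0.00141038] 50.339922156203635
[ 0.004 -0.013  0.6  ]
316 207
[[169 168 162 171 167 166 168 170 170 161 158  87 150]
 [169 166 195 211 205 206 206 187 187 187 181  84 148]
 [169 166 194 211 204  67  21  18 187 186 182  85 148]
 [169 164 184 210 203  17  19  19 116 187 181  70 164]
 [159 164 194 210 203  32  31  31  13 208 202  81 163]
 [151 164 185 210 159  28  28  26  22 207 201  81 163]
 [144 162 190 210 202  27  26  26  79 206 201  94 163]
 [137 163 169 210 201 135  32 100 204 206 201  94 163]
 [120 163 155 209 202 147 143 145 204 207 200 109 163]
 [108 163 163 208 202 147 142 145 203 206 200 109 146]
 [ 86 164 150 209 202 147 142 144 202 185 181 113 146]]
```

apply_moves(
  deltas=[
    [0,0,0,0.004,-0.013,0.2,-0.1],
    [0,0,0,0,0,0.2,-0.1],
    [0,0,0,0,0,0.2,-0.1],
    [0,0,0,0,0,0,-0.1],
    [0,0,0,0,0,0,0.9],
    [0,0,0,0,0,0,0.9],
    [0,0,0,0,0,0,0.9],
    [0,0,0,0,0,0,0.9],
    [0,0,0,0,0,0,0.9],
    [0,0,0,0.03,0,0,0.9],
    [0,0,0,0.05,0,0,0.9],
    [0,0,0,0.07,0,0,0.9],
    [0,0,0,0.07,0,0,0.9],
    [0,0,0,0.07,0,0,0.9],
    [0,0,0,0.07,0,0,0.9],
    [0,0,0,0.07,0,0,0.9],
    [0,0,0,0.07,0,0,0.9],
    [0,0,0,0,0,0,0.9],
  ],
  newtons=35,
)

```text
time: 36.62
ee_pos: [617.6, -108.6, 45.5]
ee_rot: [0.739, 0.673, 0.0, 0.001]
ft_force: [-0.2, -0.3, 5.7]
grip_width: 21.3
grip_force: 35.0
```

```bash
python3 - <<'E'
from h import *
s=state();print(s['ee_pos'],s['grip_width'],s['ft_force']);print(go(633.7,57,46))
E
```

```text
[ 617.62691502 -108.64280339   45.5051715 ] 21.27401577834861 [-0.19517745 -0.25685039  5.67099236]
[ 1.109  0.004 -0.004]
```

apply_moves(
  deltas=[
    [0,0,0,0.04,0,0,0.9],
    [0,0,0,0.07,0,0,0.9],
    [0,0,0,0.07,0,0,0.9],
    [0,0,0,0.07,0,0,0.9],
    [0,0,0,0.07,0,0,0.9],
    [0,0,0,0.07,0,0,0.9],
    [0,0,0,0.07,0.002,0,0.9],
    [0,0,0,0.07,0,0,0.9],
    [0,0,0,0.07,0,0,0.9],
    [0,0,0,0.07,0,0,0.9],
    [0,0,0,0.07,0.002,0,0.9],
    [0,0,0,0.07,0,0,0.9],
    [0,0,0,0.07,0,0,0.9],
    [0,0,0,0.07,0,0,0.9],
    [0,0,0,0.07,0,0,0.9],
    [0,0,0,0.04,0,0,0.9],
    [0,0,0,0.02,0,0,0.9],
    [0,0,0,0,0,0,0.9],
  ],
)

```text
time: 38.88
ee_pos: [633.2, 51.5, 45.5]
ee_rot: [0.739, 0.673, -0.0, 0.001]
ft_force: [-0.1, -3.4, 6.3]
grip_width: 21.5
grip_force: 35.0
```

apply_moves(
  deltas=[
    [0,0,0,0,0,0,-0.1],
    [0,0,0,0,0,0,-0.1],
    [0,0,0,0,0,0,-0.1],
    [0,0,0,0,0,-0.1,-0.1],
    [0,0,0,0,0,-0.2,-0.1],
    [0,0,0,0,0,-0.2,-0.32],
    [0,0,0,0,0,-0.2,-0.32],
    [0,0,0,0,0,0,-0.32],
  ],
)

```text
time: 39.88
ee_pos: [634.4, 53.1, 153.0]
ee_rot: [0.74, 0.673, 0.003, 0.002]
ft_force: [-0.3, -0.4, 0.1]
grip_width: 60.3
grip_force: 0.0
```

```bash
python3 - <<'E'
from h import *
c=snap('side','s8');s=state();print(s['ee_pos'],s['ee_rot'],s['grip_width'])
im=cv2.imread('pics/s8.png')
cv2.imwrite('pics/s8b.png',cv2.resize(im[150:290,240:420],(771,600),interpolation=cv2.INTER_CUBIC))
E
```

```text
[633.10281394  53.01995959 150.82946958] [0.73957741 0.67306988 0.0012046  0.00086551] 60.33981708719306
```

View pics/s8b.png

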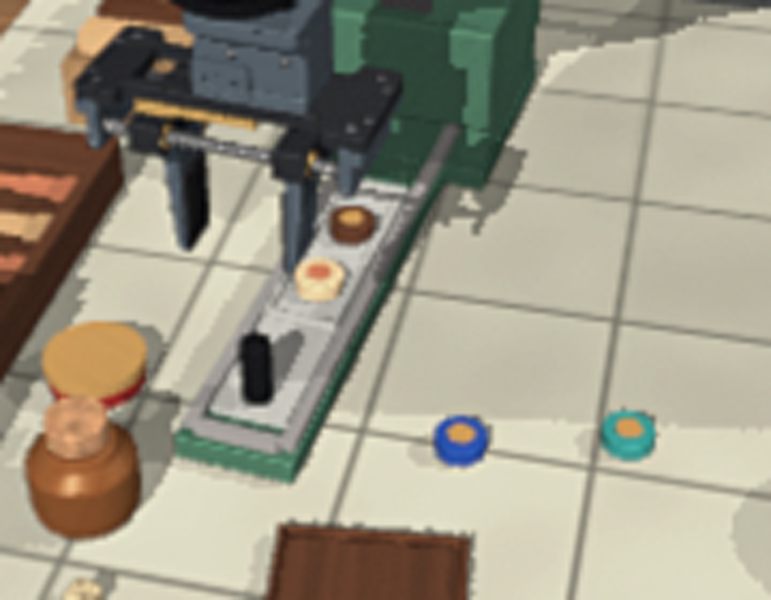

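apply_moves(
  deltas=[
    [0,0,-0.05,0,0,0,-0.2],
    [0,0,-0.05,0,0,0,-0.2],
    [0,0,-0.05,0,0,0,-0.2],
    [0,0,-0.05,0,0,0,-0.2],
    [0,0,-0.05,0,0,0,-0.2],
    [0,0,-0.05,0,0,0,-0.2],
    [0,0,-0.05,0,0,0,-0.2],
    [0,0,-0.05,0,0,0,-0.2],
    [0,0,-0.05,0,0,0,-0.2],
    [0,0,-0.05,0,0,0,-0.2],
    [0,0,0,0,0,0,-0.2],
    [0,0,0,0,0,0,-0.2],
  ],
)

```text
time: 41.42
ee_pos: [632.1, 52.9, 148.5]
ee_rot: [0.048, 0.999, -0.0, -0.001]
ft_force: [0.3, 0.7, -0.5]
grip_width: 54.9
grip_force: 0.0
```

```bash
python3 - <<'E'
from h import *
S=load('s8');P=onz(S,(314.2,213.3),39);D=onz(S,(322,200.4),39);print(P,D)
print(inlay(S,P[:2],39,r=10),inlay(S,D[:2],39,r=10,pale=False))
s=state();print(s['ee_pos'],s['ee_rot'],s['grip_width'])
W=snap('wrist','w8');print(inlay(W,P[:2],39,r=30))
print(go(P[0],P[1],80))
E
```

```text
[621.01363407 -70.6607957   39.        ] [ 613.20627551 -141.94146906   39.        ]
((np.int64(314), np.int64(213)), array([314., 213.]), 15, array([622., -72.,  39.])) ((np.int64(322), np.int64(200)), array([321.61904762, 200.42857143]), 21, array([ 614.4, -141.5,   39. ]))
[632.07167905  52.90447622 148.49939306] [ 4.81305798e-02  9.98840768e-01 -2.60488065e-05 -7.52365672e-04] 54.85462390673958
((np.int64(197), np.int64(196)), array([193.91891892, 197.42342342]), 222, array([621.9, -73.7,  39. ]))
[-0.005 -0.827  0.458]
```

apply_moves(
  deltas=[
    [0,0,0,0,-0.21,0.05,0],
    [0,0,0,0,-0.21,0.1,0],
    [0,0,0,0,-0.21,0.1,0],
    [0,0,0,-0.01,-0.21,0.1,0],
    [0,0,0,0,0,0.1,0],
    [0,0,0,0,0,0,0],
    [0,0,0,0,0,0,0],
  ],
  newtons=15,
)

```text
time: 42.35
ee_pos: [622.6, -71.6, 82.2]
ee_rot: [0.047, 0.999, 0.0, 0.0]
ft_force: [-0.3, 0.4, -0.3]
grip_width: 45.5
grip_force: 0.0
```

```bash
python3 - <<'E'
from h import *
s=state();print(s['ee_pos'],s['ee_rot'],s['grip_width'])
W=snap('wrist','w9');print(inlay(W,(622,-73),39,r=30));print(proj(W,(622,-73,39)))
print(go(622,-73,29.5))
E
```

```text
[622.60545006 -71.64886931  82.18546074] [4.66901823e-02 9.98909340e-01 1.77220502e-04 3.55782070e-04] 45.46077695293118
((np.int64(319), np.int64(215)), array([317.05494505, 215.13461538]), 364, array([621.9, -74.1,  39. ]))
[318.51961784 215.1008454 ]
[ 0.005 -0.009  0.353]
```

apply_moves(
  deltas=[
    [0,0,0,0.003,-0.01,0.13,0],
    [0,0,0,0,0,0.13,0],
    [0,0,0,0,0,0.06,0],
    [0,0,0,0,0,0.03,0],
    [0,0,0,0,0,0,0],
    [0,0,0,0,0,0,0.5],
    [0,0,0,0,0,0,0.5],
    [0,0,0,0,0,0,0.5],
    [0,0,0,0,0,0,0.5],
    [0,0,0,0,0,-0.05,0.5],
    [0,0,0,0,0,-0.2,0.5],
    [0,0,0,0,0,-0.2,0.5],
    [0,0,0,0,0,-0.2,0.5],
    [0,0,0,0,0,-0.05,0.5],
    [0,0,0,0,0,0,0.5],
  ],
  newtons=15,
)

```text
time: 44.28
ee_pos: [621.3, -74.2, 134.0]
ee_rot: [0.047, 0.999, 0.0, -0.0]
ft_force: [0.8, 0.3, -1.0]
grip_width: 35.3
grip_force: 15.0
```

```bash
python3 - <<'E'
from h import *
print(state()['ee_pos'],go(528,355,130),go(528,355,11,[528,355,130]))
E
```

```text
[621.31054049 -74.15002159 134.01836446] [0.888 2.79  0.027] [-0.    -0.     0.793]
```

apply_moves(
  deltas=[
    [0,0,0,0.063,0.2,0,0.5],
    [0,0,0,0.063,0.2,0,0.5],
    [0,0,0,0.063,0.2,0,0.5],
    [0,0,0,0.063,0.2,0,0.5],
    [0,0,0,0.063,0.2,0,0.5],
    [0,0,0,0.063,0.2,0,0.5],
    [0,0,0,0.063,0.2,0,0.5],
    [0,0,0,0.063,0.2,0,0.5],
    [0,0,0,0.063,0.2,0,0.5],
    [0,0,0,0.063,0.2,0,0.5],
    [0,0,0,0.063,0.2,0,0.5],
    [0,0,0,0.063,0.2,0,0.5],
    [0,0,0,0.063,0.2,0,0.5],
    [0,0,0,0.066,0.2,0.02,0.5],
    [0,0,0,0,0,0,0.5],
    [0,0,0,0,0,0.2,0.5],
    [0,0,0,0,0,0.2,0.5],
    [0,0,0,0,0,0,0.5],
    [0,0,0,0,0,0,0.5],
  ],
)

```text
time: 46.65
ee_pos: [529.5, 356.1, 71.8]
ee_rot: [0.047, 0.999, 0.0, 0.0]
ft_force: [-0.1, -0.3, -1.0]
grip_width: 35.4
grip_force: 15.0
```

```bash
python3 - <<'E'
from h import *
s=state();print(s['ee_pos'],s['grip_width'],go(528.5,357,10))
E
```

```text
[529.4710017  356.13170312  71.81050424] 35.3565112617349 [0.007 0.005 0.412]
```

apply_moves(
  deltas=[
    [0,0,0,0.007,0.005,0.15,0.5],
    [0,0,0,0,0,0.15,0.5],
    [0,0,0,0,0,0.08,0.5],
    [0,0,0,0,0,0.03,0.5],
    [0,0,0,0,0,0,0.5],
    [0,0,0,0,0,0,0.5],
    [0,0,0,0,0,0,0],
    [0,0,0,0,0,0,0],
    [0,0,0,0,0,0,0],
    [0,0,0,0,0,-0.05,0],
    [0,0,0,0,0,-0.2,0],
    [0,0,0,0,0,-0.2,0],
    [0,0,0,0,0,-0.25,0],
    [0,0,0,0,0,-0.15,0],
    [0,0,0,0,0,0,0],
  ],
)

```text
time: 48.52
ee_pos: [529.0, 358.0, 139.8]
ee_rot: [0.047, 0.999, 0.002, 0.002]
ft_force: [-0.3, -0.4, -0.7]
grip_width: 45.6
grip_force: 0.0
```

```bash
python3 - <<'E'
from h import *
s=state();print(s['ee_pos'],s['grip_width'],go(614,-143,130))
c=snap('side','s9');W=snap('wrist','w10')
print(inlay(W,(528.5,357),19,r=40))
print(inlay(c,(614,-142),39,r=12,pale=False))
E
```

```text
[529.0269276  358.04925512 139.7985334 ] 45.553633968331084 [-0.878 -3.273  0.058]
((np.int64(319), np.int64(193)), array([319.03960396, 192.8960396 ]), 202, array([528.3, 356.6,  19. ]))Traceback (most recent call last):
  File "<stdin>", line 5, in <module>
  File "h.py", line 32, in inlay
    n,l,st,ce=cv2.connectedComponentsWithStats(m); i=1+np.argmax(st[1:,4]); return (u,v),ce[i],int(st[i,4]),onz(c,ce[i],z).round(1)
                                                       ~~~~~~~~~^^^^^^^^^^
    return _wrapfunc(a, 'argmax', axis=axis, out=out, **kwds)
    return bound(*args, **kwds)
ValueError: attempt to get argmax of an empty sequence
```

apply_moves(
  deltas=[
    [0,0,0,-0.055,-0.2,0,0],
    [0,0,0,-0.055,-0.2,0,0],
    [0,0,0,-0.055,-0.2,0,0],
    [0,0,0,-0.055,-0.2,0,0],
    [0,0,0,-0.055,-0.2,0,0],
    [0,0,0,-0.055,-0.2,0,0],
    [0,0,0,-0.055,-0.2,0,0],
    [0,0,0,-0.055,-0.2,0,0],
    [0,0,0,-0.055,-0.2,0,0],
    [0,0,0,-0.055,-0.2,0,0],
    [0,0,0,-0.055,-0.2,0,0],
    [0,0,0,-0.055,-0.2,0,0],
    [0,0,0,-0.055,-0.2,0,0],
    [0,0,0,0,0,0,0],
    [0,0,0,0,0,0,0],
  ],
)

```text
time: 50.5
ee_pos: [597.3, -40.4, 136.1]
ee_rot: [0.047, 0.999, 0.0, -0.001]
ft_force: [-0.1, 0.6, -0.1]
grip_width: 45.3
grip_force: 0.0
```

```bash
python3 - <<'E'
from h import *
s=state();print(s['ee_pos'],s['ee_rot'],s['grip_width'])
c=snap('side','s10');W=snap('wrist','w11')
a=cv2.imread('pics/s10.png')[130:330,200:440];b=cv2.imread('pics/w11.png')[20:330]
cv2.imwrite('pics/m11.png',np.vstack([cv2.resize(a,(360,300)),cv2.resize(b,(619,300))[:,:360]]) )
for I,C in(('s',c),('w',W)):
    try: print(I,inlay(C,(614,-143),39,r=15,pale=False))
    except Exception as e: print(I,'none')
E
```

```text
[597.27307216 -40.43823654 136.14787604] [ 4.71780793e-02  9.98885713e-01  3.80594656e-04 -1.18995815e-03] 45.255003055305295
s ((np.int64(322), np.int64(200)), array([324.73684211, 197.26315789]), 19, array([ 608.5, -160.9,   39. ]))
w ((np.int64(218), np.int64(224)), array([204.70833333, 220.35416667]), 48, array([ 608.9, -155.1,   39. ]))
```

View pics/m11.png

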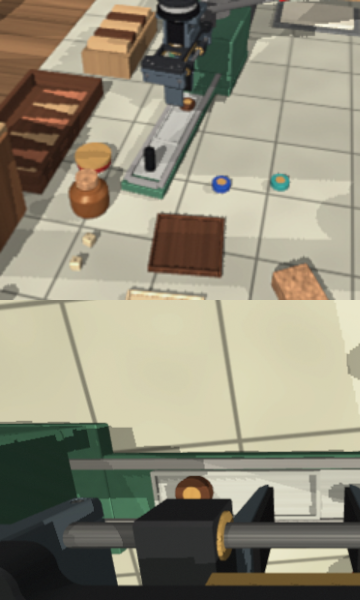

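```bash
python3 - <<'E'
from h import *
print(go(612,-158,90))
E
```

```text
[-0.169 -0.774  0.311]
```

apply_moves(
  deltas=[
    [0,0,0,-0.042,-0.193,0,0],
    [0,0,0,-0.042,-0.193,0,0],
    [0,0,0,-0.042,-0.193,0,0],
    [0,0,0,-0.042,-0.193,0,0],
    [0,0,0,0,0,0.1,0],
    [0,0,0,0,0,0.1,0],
    [0,0,0,0,0,0.1,0],
    [0,0,0,0,0,0,0],
    [0,0,0,0,0,0,0],
  ],
)

```text
time: 51.72
ee_pos: [612.5, -158.2, 92.4]
ee_rot: [0.047, 0.999, 0.0, 0.0]
ft_force: [0.5, 0.5, 1.1]
grip_width: 45.7
grip_force: 0.0
```

```bash
python3 - <<'E'
from h import *
s=state();print(s['ee_pos'],s['ee_rot'],s['grip_width'])
W=snap('wrist','w12');r=inlay(W,(612,-158),39,r=35,pale=False);print(r)
u,v=r[0];cv2.imwrite('pics/w12b.png',cv2.resize(cv2.imread('pics/w12.png')[v-75:v+75,u-100:u+100],(800,600),interpolation=cv2.INTER_CUBIC));print(go(*r[3][:2],29.5))
print(u-100,v-75)
E
```

```text
[ 612.50877052 -158.24432165   92.40333904] [4.67493256e-02 9.98906637e-01 3.37047823e-05 1.73058016e-04] 45.74999787762688
((np.int64(321), np.int64(211)), array([316.64516129, 203.77180406]), 837, array([ 605.5, -160.5,   39. ]))
[ 0.047 -0.018  0.422]
221 136
```

View pics/w12b.png

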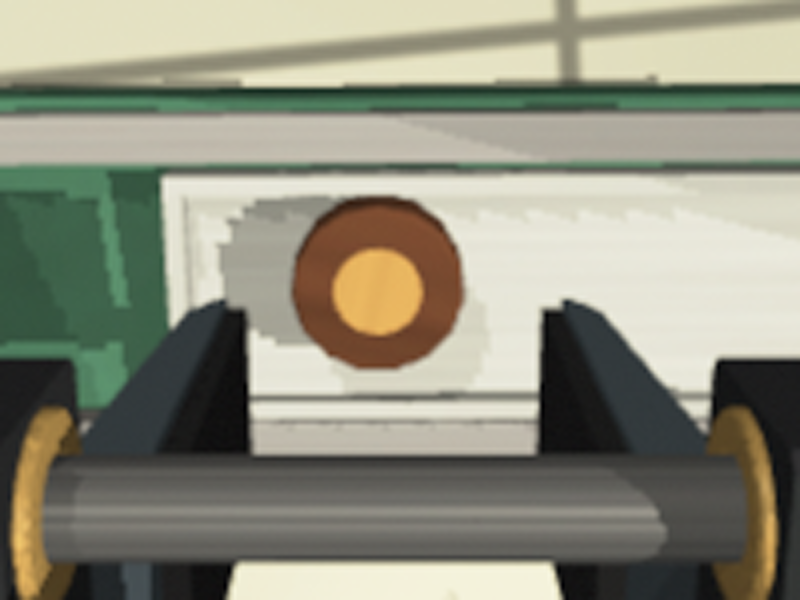

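```bash
python3 - <<'E'
from h import *
W=load('w12');X=onz(W,(315.5,208.5),39);print(X);L=onz(W,(221+190/4,136+72),30);print(L,np.array([.0932,.9957])@(X-L)[:2])
print(X[:2]@np.array([.9957,-.0932]),go(X[0],X[1]+.7,29.5))
E
```

```text
[ 609.37859991 -161.85431614   39.        ]
[ 607.84375703 -201.70583708   30.        ] 39.823206763130074
621.8430941966395 [ 0.021 -0.02   0.422]
```

apply_moves(
  deltas=[
    [0,0,0,0.009,-0.02,0.1,0.03],
    [0,0,0,0,0,0.15,0.03],
    [0,0,0,0,0,0.1,0.03],
    [0,0,0,0,0,0.04,0.03],
    [0,0,0,0,0,0.03,0.03],
    [0,0,0,0,0,0,0.03],
  ],
)

```text
time: 52.52
ee_pos: [610.8, -161.6, 29.4]
ee_rot: [0.047, 0.999, 0.0, 0.0]
ft_force: [0.0, -0.8, 0.0]
grip_width: 44.6
grip_force: 0.0
```

No contact force; close and lift.

apply_moves(
  deltas=[
    [0,0,0,0,0,0,0.5],
    [0,0,0,0,0,0,0.5],
    [0,0,0,0,0,0,0.5],
    [0,0,0,0,0,0,0.5],
    [0,0,0,0,0,-0.05,0.5],
    [0,0,0,0,0,-0.2,0.5],
    [0,0,0,0,0,-0.2,0.5],
    [0,0,0,0,0,-0.2,0.5],
    [0,0,0,0,0,-0.05,0.5],
    [0,0,0,0,0,0,0.5],
  ],
)

```text
time: 53.78
ee_pos: [610.4, -161.5, 134.1]
ee_rot: [0.047, 0.999, 0.0, -0.0]
ft_force: [0.3, -0.0, -0.5]
grip_width: 35.0
grip_force: 15.0
```

```bash
python3 - <<'E'
from h import *
print(state()['ee_pos'],go(527,193.5,75))
E
```

```text
[ 610.3708376  -161.46768941  134.10256925] [0.776 2.304 0.394]
```

apply_moves(
  deltas=[
    [0,0,0,0.065,0.192,0,0.5],
    [0,0,0,0.065,0.192,0,0.5],
    [0,0,0,0.065,0.192,0,0.5],
    [0,0,0,0.065,0.192,0,0.5],
    [0,0,0,0.065,0.192,0,0.5],
    [0,0,0,0.065,0.192,0,0.5],
    [0,0,0,0.065,0.192,0,0.5],
    [0,0,0,0.065,0.192,0,0.5],
    [0,0,0,0.065,0.192,0,0.5],
    [0,0,0,0.065,0.192,0,0.5],
    [0,0,0,0.065,0.192,0,0.5],
    [0,0,0,0.065,0.192,0,0.5],
    [0,0,0,0,0,0.2,0.5],
    [0,0,0,0,0,0.2,0.5],
    [0,0,0,0,0,0,0.5],
    [0,0,0,0,0,0,0.5],
  ],
)

```text
time: 55.78
ee_pos: [526.8, 193.5, 74.4]
ee_rot: [0.047, 0.999, 0.0, -0.0]
ft_force: [0.6, 1.3, 0.1]
grip_width: 35.2
grip_force: 15.0
```

```bash
python3 - <<'E'
from h import *
s=state();print(s['ee_pos'],s['grip_width'],go(527,193.5,10))
E
```

```text
[526.81802666 193.50987752  74.39234122] 35.17411577243502 [-0.001  0.     0.429]
```

apply_moves(
  deltas=[
    [0,0,0,0,0,0.15,0.5],
    [0,0,0,0,0,0.15,0.5],
    [0,0,0,0,0,0.09,0.5],
    [0,0,0,0,0,0.037,0.5],
    [0,0,0,0,0,0,0.5],
    [0,0,0,0,0,0,0.5],
    [0,0,0,0,0,0,0],
    [0,0,0,0,0,0,0],
    [0,0,0,0,0,0,0],
    [0,0,0,0,0,-0.05,0],
    [0,0,0,0,0,-0.2,0],
    [0,0,0,0,0,-0.2,0],
    [0,0,0,0,0,-0.25,0],
    [0,0,0,0,0,-0.3,0],
    [0,0,0,0.3,0,-0.2,0],
    [0,0,0,0.3,0,0,0],
    [0,0,0,0,0,0,0],
  ],
)

```text
time: 57.9
ee_pos: [434.4, 201.9, 191.3]
ee_rot: [0.046, 0.999, 0.0, -0.0]
ft_force: [-0.3, 0.1, 0.5]
grip_width: 45.6
grip_force: 0.0
```

```bash
python3 - <<'E'
from h import *
c=snap('side','s13');W=snap('wrist','w13');s=state();print(s['ee_pos'],s['time'])
for I,C in(('s',c),('w',W)):
    for n,g,p in(('pale',(528.5,357),True),('dark',(527,193.5),False)):
        try: print(I,n,inlay(C,g,19,r=25,pale=p))
        except Exception as e: print(I,n,'none')
cv2.imwrite('pics/s13b.png',cv2.resize(cv2.imread('pics/s13.png')[90:390,180:480],(600,600),interpolation=cv2.INTER_CUBIC))
E
```

```text
[437.39061643 202.15407423 190.94921968] 58.0
s pale ((np.int64(307), np.int64(344)), array([306.75      , 344.20454545]), 44, array([528.8, 357.8,  19. ]))
s dark ((np.int64(325), np.int64(288)), array([325.30232558, 288.        ]), 43, array([524.9, 194.3,  19. ]))
w pale none
w dark ((np.int64(320), np.int64(251)), array([319.17567568, 246.71621622]), 74, array([520.7, 193.4,  19. ]))
```

View pics/s13b.png

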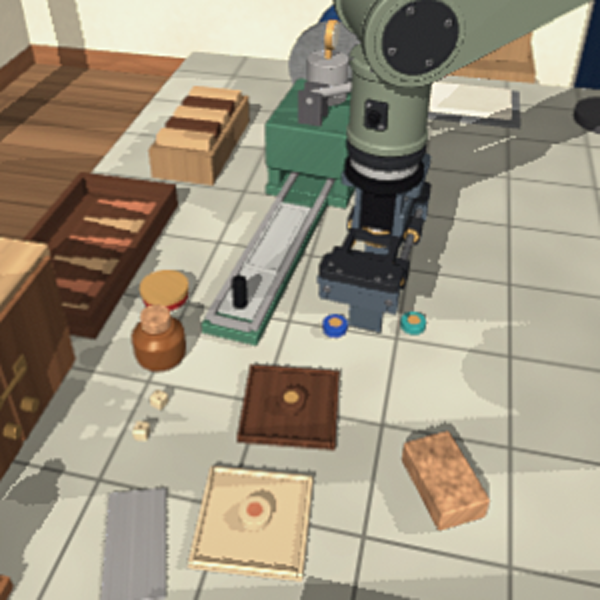

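Both men lie flat, inlay up, in the middle of their trays: pale at crop (255,510) and dark at (291,397). The sled is empty and drawn out, the bystanders are in place, and the gripper is clear.

```bash
python3 -c "
from station import finish_job; print(finish_job())"
```

```text
the job is handed in; nothing more can be done
None
```

The job is handed in at about 58 s: one pale and one dark man (the only two present) were pressed with three full strokes and now lie flat, inlay up, in their own trays, with the empty sled drawn out; no verdict came back.

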